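# Fetch the sample box from the back of a packed freezer drawer

## Task

Fetch the flat sample box from behind the three bottles in the freezer drawer: first stand all three bottles on the steel cooling tray, then lay the box flat, lid up, in the foam transport box, and finally stand each bottle back in the drawer on the very spot it came from, since the freezer list records every position. Keep the bottles and the box upright, set them down gently, never let them drop, and leave the tube rack and the small pot in the drawer alone.

Things in the scene. Friction and masses are not known exactly. Their poses are not given: they have to be found in the camera images.
- round_center (a point): the round bottle: white, 52 mm in diameter, 104 mm tall with a white cap (42 mm) nearly as wide as the body; about 0.2 kg. The point is on its axis, half-way up (52 mm above its foot); z is its axis. Sides straight up to 80 mm. With bottles on either side only 15 to 30 mm is free between neighbours: grip each with one finger in front and one behind (along the drawer's x axis)
- square_center (a point): the square bottle: white, 48 x 48 mm, flat sides, 110 mm tall, grey cap (33 mm); about 0.2 kg. The point is on its axis, half-way up (55 mm above its foot); x and y are normal to its flat sides, at the start within 9 degrees of the drawer's axes. Sides straight up to 82 mm. Grip all three bottles about 70 mm above the foot: there the fingers stay above the box behind and the drawer walls
- slim_center (a point): the slim bottle: white, round, 40 mm in diameter, 114 mm tall with a narrow grey cap (25 mm); about 0.15 kg. The point is on its axis, half-way up (57 mm above its foot); z is its axis. Sides straight up to 84 mm. The three bottles stand side by side in the drawer's three front compartments, 70 mm apart, in any order
- samplebox_center (a point): the sample box: low lidded off-white card box, label on the lid, 60 mm (its x) by 120 mm (its y) by 44 mm high, about 0.16 kg. It lies behind the bottles, long side along the drawer's y axis, its front 5 to 30 mm behind them: a finger fits in front only when they are gone; some 30 mm is free behind it. The point is its centre, 22 mm above its underside. Grip it across its 60 mm
- drawer: the freezer drawer, pale plastic, open on top, fixed: outside 178 mm (its x, away from the robot) by 302 mm (its y), walls 4 mm, 46 mm high. Origin: centre of its underside; inner floor 4 mm above. Three front compartments centred at x = -0.050 m, y = -0.110, -0.040, 0.030 m, 67 mm wide, with low ribs between (18 mm high). A wall 36 mm high at y = 0.066 m parts off the side compartment
- tray: the cooling tray where the bottles stand meanwhile: a shallow steel pan with a frosty pale floor, fixed. Outside 266 mm (its x) by 116 mm (its y), rim 20 mm high. Origin: centre of its underside; its flat floor (258 x 108 mm) is 12 mm above. Takes the three bottles in a row along its x axis, 80 mm apart. Tray and transport box stand either side of the drawer, either way round
- carrier: the foam transport box: white foam, open on top, empty, fixed. Outside 186 mm (its x) by 176 mm (its y) by 72 mm high; walls 18 mm. Origin: centre of its underside; its flat inner floor, 150 mm (x) by 140 mm (y), is 20 mm above. The sample box lies best with its long side along the 150 mm
- rack: a white tube rack 74 x 62 mm, 46 mm high with its tubes, loose, in the rear of the drawer's side compartment; to be left alone. Origin: the centre of its underside
- pot: a small clear pot with a grey lid, 52 mm in diameter and 48 mm high, loose, in the front of the drawer's side compartment; to be left alone. Origin: the centre of its underside
Mind the look-alikes: they are no part of the job. What is shaped like the part that bears square_center but orange is not meant. Leave any red look-alike of the part that bears round_center alone.

How it is judged:
On the way, in this order (a step that is already met when the one before it is completed fails the run):
1. all three bottles stand upright on the cooling tray, let go (x of round_center in the frame of tray between -0.125 and 0.125 m and y of round_center in the frame of tray between -0.052 and 0.052 m and z of round_center in the frame of tray below 0.07 m and angle between each of round_center, square_center, slim_center's own z axis and vertical below 0.1 rad and contact force between each of round, square, slim and the fingers below 0.2 N and x of square_center in the frame of tray between -0.125 and 0.125 m and y of square_center in the frame of tray between -0.052 and 0.052 m and z of square_center in the frame of tray below 0.073 m and x of slim_center in the frame of tray between -0.125 and 0.125 m and y of slim_center in the frame of tray between -0.052 and 0.052 m and z of slim_center in the frame of tray below 0.075 m), for 0.2 s.
2. the sample box lies flat on the floor of the transport box, let go, with the bottles still on the tray (x of samplebox_center in the frame of carrier between -0.06 and 0.06 m and y of samplebox_center in the frame of carrier between -0.06 and 0.06 m and z of samplebox_center in the frame of carrier below 0.048 m and angle between samplebox_center's own z axis and vertical below 0.08 rad and contact force between samplebox and the fingers below 0.2 N and x of round_center in the frame of tray between -0.125 and 0.125 m and y of round_center in the frame of tray between -0.052 and 0.052 m and z of round_center in the frame of tray below 0.07 m and angle between each of round_center, square_center, slim_center's own z axis and vertical below 0.1 rad and x of square_center in the frame of tray between -0.125 and 0.125 m and y of square_center in the frame of tray between -0.052 and 0.052 m and z of square_center in the frame of tray below 0.073 m and x of slim_center in the frame of tray between -0.125 and 0.125 m and y of slim_center in the frame of tray between -0.052 and 0.052 m and z of slim_center in the frame of tray below 0.075 m), for 0.2 s.
At the end, for the whole second after the job is handed in: The sample box lies lid up and flat (within 5 degrees) on the floor of the transport box; each bottle stands upright (within 5 degrees) in the drawer within 15 mm of where it stood at the start; all four are released and at rest (x of samplebox_center in the frame of carrier between -0.06 and 0.06 m and y of samplebox_center in the frame of carrier between -0.06 and 0.06 m and z of samplebox_center in the frame of carrier below 0.048 m and angle between each of samplebox_center, round_center, square_center, slim_center's own z axis and vertical below 0.08 rad and linear speed of each of round, square, slim, samplebox below 0.02 m/s and contact force between each of round, square, slim, samplebox and the fingers below 0.2 N and distance of each of round_center, square_center, slim_center from where it was at the start of the episode below 0.015 m); the robot touches nothing.
It fails at once if a bottle or the sample box tipped by more than 30 degrees (angle between any of round_center, square_center, slim_center, samplebox_center's own z axis and vertical above 0.52 rad).
It fails at once if a bottle or the sample box dropped: falling freely, touched by nothing, faster than 0.6 m/s (a fall of about 18 mm) ((contact force between round and anything else below 0.02 N and linear speed of round above 0.6 m/s) or (contact force between square and anything else below 0.02 N and linear speed of square above 0.6 m/s) or (contact force between slim and anything else below 0.02 N and linear speed of slim above 0.6 m/s) or (contact force between samplebox and anything else below 0.02 N and linear speed of samplebox above 0.6 m/s)).
It fails at once if the tube rack or the pot in the drawer shifted by more than 20 mm or tipped (distance of any of rack, pot from where it was at the start of the episode above 0.02 m or angle between any of rack, pot's own z axis and vertical above 0.3 rad).
It also fails if it takes over 136 s, if anything falls off the work surface, if the arm or the gripper's body presses on something with over 40 N, if the wrist force passes 120 N, or if a joint passes its speed limit or range.

## Robot

A 6-joint arm with a two-finger parallel gripper is mounted at the origin on the work surface. World frame = base frame: x ahead of the robot, y to its left, z up, the work surface at z = 0. Lengths are in m, angles in rad, forces in N, time in s.
With the tool pointing down it reaches from about 0.35 to 0.775 m from the base axis. Payload 5.5 kg.
Tool frame: the origin (TCP) lies midway between the tips of the shut fingers; the grasp point (between the pads) lies 19 mm behind it; z points along the fingers, y is the direction in which the jaws open and shut (so a half turn about z gives the same grasp; the last joint's range is limited). The gripper opens to 85 mm and grips with 20 to 120 N. Pads are 22 mm wide; open, the fingers measure 114 mm over their backs; the gripper's body (76 mm by 85 mm) begins 54 mm behind the grasp point. The pads swing forward as they close: fully open they stand 13 mm farther back than shut.
Start: joints at [-0.14, 0.313, 0.046, 1.304, 0, 1.431], TCP at [0.575, -0, 0.231] pointing down, gripper open.
Joint ranges: [-2.76, 2.76], [-0.86, 1.69], [-1.03, 1.26], [-2.2, 2.34], [-1.47, 1.5], [-3.14, 3.14]. Speed limits (rad/s): [2.57, 2.57, 3.14, 3.14, 3.14, 3.14].

## Interface

Orientations are given as a unit quaternion [w, x, y, z].
In Python, from workcell import env gives the robot as it stands.
- The arm moves only by the shell command python3 -m creep 'ROWS' [OPENING] [FORCE]. ROWS is JSON, a list of rows, each a list of 6 numbers: the shift along the tool's x, y, z in m, then the turn, a rotation vector about the tool's x, y, z in degrees. A call has exactly 8 rows; each row is the pose to reach, as a shift and turn from the pose commanded when the call began, along the tool's axes at that moment; what a row does not reach only later rows make up. A row lasts 1/10 s, in which the tool goes at most 50 mm and 8.59 degrees, less where a joint would pass 70% of its speed; a pose out of reach is approached as far as the arm can. A call with a gripper value outside its range is refused whole. OPENING is the finger opening in m, from 0 to 0.0854, set as the call begins (- or left out, the last holds). The fingers move at their own pace and stop on an object; FORCE is the grip in N (left out, the last holds). Time passes only in rows, so rows that repeat a pose let the fingers close, or fill a call up. It gives the time, the measured TCP pose, the force and the opening at its end, in the units of the state.
- env.get_state(): the state, without advancing time (a new reading comes with each control period).
- env.read_camera(name): name is "scene" or "side" or "wrist"; returns (picture, depth): 420x560x3 uint8, blue, green, red; 420x560 float32, m along the optical axis (not along the pixel's ray), 0 where there is no reading.
- env.camera_params(name): a dict with "fx", "fy", "cx", "cy" (pixels), "position" and "orientation" of the camera in the world. Camera axes: x right, y up, looking along -z (the intrinsics and any distortion apply to the point x, -y, -z); pixel columns grow to the right and rows downward; lengths in m; the calibration is good to about 2 mm. The wrist camera is an equidistant fisheye: a pixel r from the principal point sees the ray r / f radians off the axis. A picture is of the moment at which its call begins: read the wrist's pose just before it. camera_params takes no time and is no camera call; for the wrist camera it gives the pose at the moment of the call.
- env.hand_in(): hands the job in, once; it reports no verdict.
The state is a dict: "clock": time; "joint_pos": joint angles; "qvel": joint speeds; "tau": joint torques, N m; "tcp_pos": TCP position; "orientation": TCP orientation; "wrist_force": force on the tool from outside, world axes, zero at the start; "ft_torque": the same for the moment, N m; "finger_gap": finger opening in m.
Only numpy, scipy, OpenCV 4.12 (cv2) and the standard library are available. Lean on these libraries where they do the work, as an engineer would, in place of code of your own. Each camera call takes 0.05 s, during which the arm holds its last target. There are 200 camera calls.

## Working session

There is one attempt and no reset: what is moved stays moved. The work goes in short steps, Python scripts to look and compute and a shell command to move; the robot and the scene stay as the last step left them, time stands still between calls to the robot, and variables do not carry over. Pictures are saved under pics/ and viewed, about 12 in all and at most 16, crops included, and the job is handed in when it is done.

```bash
ls; mkdir -p pics; cat > h.py <<'E'
from workcell import env
import numpy as np, cv2
from scipy.spatial.transform import Rotation as R
def rot(q): return R.from_quat([q[1],q[2],q[3],q[0]])
def cam(n):
    p=env.camera_params(n); im,d=env.read_camera(n); return p,im,d
def cloud(n,p,d):
    v,u=np.mgrid[0:d.shape[0],0:d.shape[1]].astype(float)
    a=(u-p['cx'])/p['fx']; b=(v-p['cy'])/p['fy']
    if n=='wrist':
        r=np.hypot(a,b)+1e-9; s=np.tan(np.minimum(r,1.5))/r; a=a*s;b=b*s
    P=np.stack([a*d,-b*d,-d],-1)
    return P@rot(p['orientation']).as_matrix().T+np.array(p['position'])
E
python3 - <<'E'
from h import *
s=env.get_state(); print({k:np.round(v,3).tolist() for k,v in s.items()})
for n in('scene','side'):
    p,im,d=cam(n); print(n,p); np.savez(f'{n}0.npz',im=im,d=d,W=cloud(n,p,d)); cv2.imwrite(f'pics/{n}0.png',im)
E
```

```text
pics
{'clock': 0.0, 'joint_pos': [-0.14, 0.314, 0.045, 1.304, 0.0, 1.431], 'qvel': [0.001, -0.001, -0.0, 0.0, 0.001, 0.002], 'tau': [-0.003, -48.063, 29.853, 0.02, -0.0, -0.0], 'tcp_pos': [0.575, 0.0, 0.23], 'orientation': [-0.001, 0.707, 0.707, -0.001], 'wrist_force': [-0.289, -0.04, -0.484], 'ft_torque': [0.002, 0.029, -0.019], 'finger_gap': 0.086}
scene {'fx': 463.92851312647065, 'fy': 463.92851312647065, 'cx': 277.12954470505446, 'cy': 209.01695764381148, 'position': array([ 0.88431307, -0.36973329,  0.91720498]), 'orientation': array([0.89592574, 0.25107246, 0.09946242, 0.3526853 ])}
side {'fx': 514.8704423083823, 'fy': 514.8704423083823, 'cx': 275.17351247302156, 'cy': 213.2079112795249, 'position': array([0.24373286, 0.85615501, 0.87219995]), 'orientation': array([-0.16289523, -0.06383422,  0.40648339,  0.89675057])}
```

View pics/scene0.png

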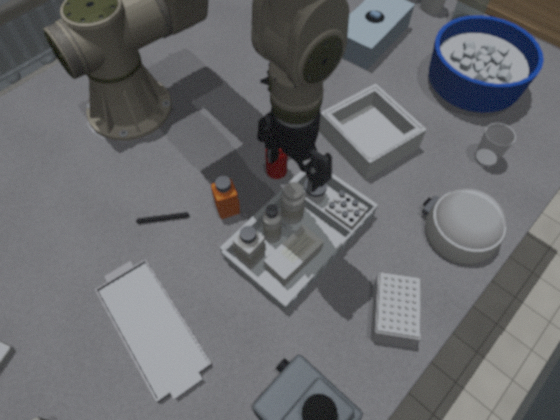

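View pics/side0.png

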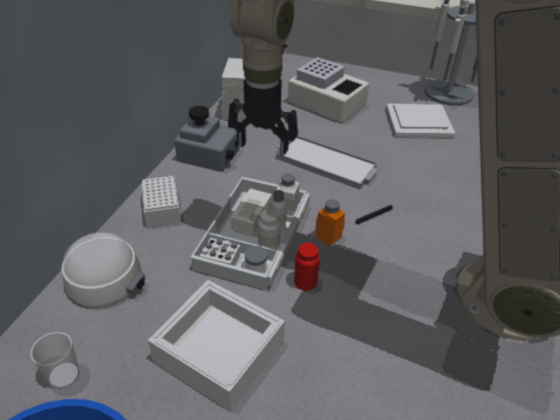

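The scene picture shows the tray at (152,328) and the carrier at (372,128). In the drawer are the white square bottle (248,245), the slim one (272,222), the round one (293,200), the sample box (293,252), the rack (345,208) and the pot (316,185). The look-alikes are the orange square bottle at (226,197) and the red round one at (277,160). Both stand outside the drawer and are not wanted.

I'll build a top-down map from both depth images.

```bash
python3 - <<'E'
from h import *
x0,y0,res=0.25,-0.45,0.00125
H=np.zeros((480,640));C=np.zeros((480,640,3),np.uint8)
for n in('scene','side'):
    f=np.load(n+'0.npz');W=f['W'];d=f['d'];im=f['im']
    ok=(d>0)&(W[...,2]<0.16)&(W[...,2]>-0.02)
    P=W[ok];c=im[ok]
    i=((P[:,0]-x0)/res).round().astype(int); j=((P[:,1]-y0)/res).round().astype(int)
    k=(i>=0)&(i<480)&(j>=0)&(j<640); i,j,P,c=i[k],j[k],P[k],c[k]
    o=np.argsort(P[:,2]); i,j,P,c=i[o],j[o],P[o],c[o]
    for a,b,z,cc in zip(i,j,P[:,2],c):
        if z>=H[a,b]: H[a,b]=z; C[a,b]=cc
C=cv2.dilate(C,np.ones((3,3))); 
for y in np.arange(-.4,.35,.1): cv2.putText(C,f'{y:.1f}',(int((y-y0)/res),10),0,.35,(0,255,255)); C[::8,int((y-y0)/res)]=(0,255,255)
for x in np.arange(.3,.85,.1): cv2.putText(C,f'{x:.1f}',(0,int((x-x0)/res)),0,.35,(0,255,255)); C[int((x-x0)/res),::8]=(0,255,255)
np.save('H.npy',H)
G=cv2.applyColorMap((np.clip(cv2.dilate(H,np.ones((3,3)))/0.13,0,1)*255).astype(np.uint8),cv2.COLORMAP_JET)
cv2.imwrite('pics/top0.png',cv2.resize(np.vstack([C[60:420],G[60:420]]),(640,720))[:, :][:720])
cv2.imwrite('pics/top0a.png',C); 
# drawer-ish stats by height
E
python3 - <<'E'
import cv2,os
os.chdir('.')
a=cv2.imread('pics/side0.png')[160:300,180:360]; cv2.imwrite('pics/crop.png',cv2.resize(a,None,fx=4,fy=4,interpolation=2))
E
```

```text
(no output)
```

View pics/top0a.png

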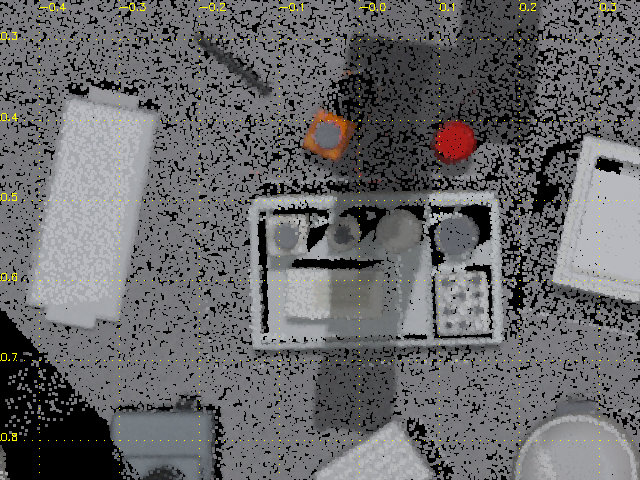

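View pics/crop.png

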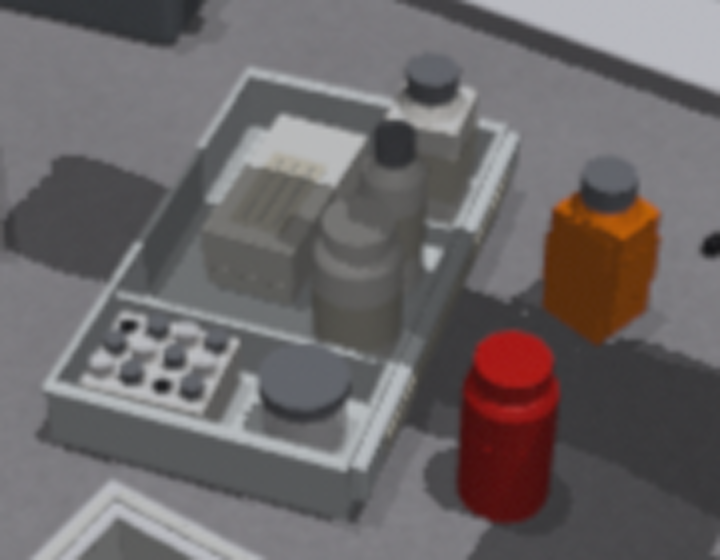

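The crop confirms the choice: the white square, slim and round bottles stand at drawer y −0.110, −0.040 and 0.030, and the orange and red ones stay outside. Next I fit the poses from the depth cloud.

```bash
python3 - <<'E'
from h import *
for n in('scene','side'):
    W=np.load(n+'0.npz')['W'].reshape(-1,3)
    def sel(x,y,z): return W[(W[:,0]>x[0])&(W[:,0]<x[1])&(W[:,1]>y[0])&(W[:,1]<y[1])&(W[:,2]>z[0])&(W[:,2]<z[1])]
    def rect(nm,x,y,z):
        P=sel(x,y,z)
        if len(P)<8: print(n,nm,len(P));return
        r=cv2.minAreaRect((P[:,:2]*1000).astype(np.float32)); m=cv2.minEnclosingCircle((P[:,:2]*1000).astype(np.float32))
        print(n,nm,len(P),'c',np.round(r[0],1),'s',np.round(r[1],1),'a',round(r[2],1),'mean',np.round(P.mean(0)*1000,1),'zmax',round(np.percentile(P[:,2],95)*1000,1),'circ',np.round(m[0],1),round(m[1],1))
    rect('drawer rim',(.46,.72),(-.2,.2),(.040,.0505))
    rect('tray rim',(.3,.7),(-.5,-.22),(.0155,.03))
    rect('tray all',(.38,.62),(-.5,-.22),(.009,.03))
    rect('carrier rim',(.35,.75),(.2,.5),(.067,.078))
    rect('carrier floor',(.40,.65),(.23,.44),(.012,.026))
    rect('sq cap',(.5,.6),(-.14,-.07),(.109,.12)); rect('sq mid',(.5,.6),(-.15,-.07),(.055,.09))
    rect('slim cap',(.5,.6),(-.07,-.01),(.112,.125)); rect('slim mid',(.5,.6),(-.065,-.012),(.055,.09))
    rect('round cap',(.5,.6),(-.01,.07),(.100,.112)); rect('round mid',(.5,.6),(-.005,.07),(.055,.08))
    rect('box top',(.58,.66),(-.13,.03),(.042,.054))
E
```

```text
scene drawer rim 3756 c [588.4  20. ] s [190.6 313.4] a 1.3 mean [ 6.049e+02 -4.000e-01  4.620e+01] zmax 49.8 circ [592.5  18. ] 177.9
scene tray rim 1222 c [ 509.3 -335.5] s [116.2 297.6] a 78.9 mean [ 523.7 -340.6   19.3] zmax 22.1 circ [ 509.3 -336.4] 151.1
scene tray all 6792 c [ 502.9 -334.2] s [116.2 260.2] a 78.9 mean [ 506.4 -336.8   12.5] zmax 18.5 circ [ 504.  -336.6] 139.0
scene carrier rim 1657 c [584.1 383.2] s [275.  275.4] a 77.1 mean [536.1 342.1  70.8] zmax 73.9 circ [586.4 383.2] 192.6
scene carrier floor 2050 c [532.7 345.2] s [178.1 184.2] a 77.3 mean [529.2 354.1  20. ] zmax 24.0 circ [532.7 346.9] 126.7
scene sq cap 203 c [545.9 -92.6] s [31.6 32. ] a 80.8 mean [545.9 -93.  113.7] zmax 116.2 circ [545.8 -92. ] 16.7
scene sq mid 375 c [544.8 -93.8] s [50.8 46.1] a 2.6 mean [ 555.6 -102.5   77.5] zmax 89.3 circ [546.  -94.7] 32.5
scene slim cap 109 c [544.8 -23.5] s [22.7 23.9] a 38.0 mean [545.4 -23.2 117.9] zmax 120.7 circ [544.5 -22.6] 12.9
scene slim mid 159 c [547.5 -30.3] s [39.3 23.4] a 19.4 mean [554.8 -33.2  73.1] zmax 88.8 circ [545.2 -24.2] 20.1
scene r
[... 1051 characters left out ...]
43.5 -90.5] 18.1
side sq mid 165 c [542.4 -92.9] s [47.2 46.6] a 1.5 mean [531.5 -83.4  79.5] zmax 89.2 circ [541.8 -93.5] 31.2
side slim cap 69 c [542.7 -21.4] s [21.  25.8] a 19.7 mean [542.2 -20.8 116.4] zmax 119.0 circ [542.  -21.2] 13.5
side slim mid 40 c [540.2 -15.6] s [38.6 18.4] a 24.6 mean [528.9 -18.   75.6] zmax 89.7 circ [541.9 -18.9] 19.7
side round cap 226 c [544.   31.5] s [38.5 78. ] a 17.8 mean [537.9  49.3 106.5] zmax 109.5 circ [538.7  29.6] 39.2
side round mid 133 c [534.9  33.9] s [76.7 50.5] a 77.3 mean [530.6  56.1  67. ] zmax 78.5 circ [537.8  32.2] 39.6
side box top 876 c [621.4 -50.1] s [159.2  76.3] a 89.4 mean [615.7 -34.2  47.1] zmax 50.1 circ [621.9 -51.2] 85.4
```

Fits:

| Item | x, y (mm) | Notes |
|---|---|---|
| Square bottle | 544, −92 | |
| Slim bottle | 543, −22 | |
| Round bottle | 540, 46.5 | |
| Tray centre | 509, −336 | long axis at −11° |
| Carrier centre | 532, 347 | x axis at about −13° |

Heights and sizes agree with those given. I go above the square bottle and look from close by.

```bash
python3 -m creep '[[-0.03,-0.01,0.01,0,0,0],[-0.06,-0.02,0.02,0,0,0],[-0.092,-0.03,0.03,0,0,0],[-0.092,-0.03,0.03,0,0,0],[-0.092,-0.03,0.03,0,0,0],[-0.092,-0.03,0.03,0,0,0],[-0.092,-0.03,0.03,0,0,0],[-0.092,-0.03,0.03,0,0,0]]' 0.0854 40
python3 - <<'E'
from h import *
p,im,d=cam('wrist'); s=env.get_state(); print(p,s['tcp_pos'],s['clock'])
cv2.imwrite('pics/w1.png',im); W=cloud('wrist',p,d)
np.savez('w1.npz',W=W,d=d,im=im)
E
```

```text
clock: 0.9
tcp_pos: [0.5455, -0.0912, 0.2016]
orientation: [0.0, 0.707, 0.708, 0.0]
wrist_force: [0.4, -0.7, 0.3]
finger_gap: 0.0855
{'fx': 325.19226210127806, 'fy': 325.19226210127806, 'cx': 279.8181510336659, 'cy': 206.0693255605381, 'position': array([ 0.54529693, -0.02026324,  0.34509783]), 'orientation': array([ 9.89922988e-01, -1.41603976e-01, -7.35609112e-04,  5.01117832e-04])} [ 0.54538911 -0.09127106  0.20154886] 0.95
```

View pics/w1.png

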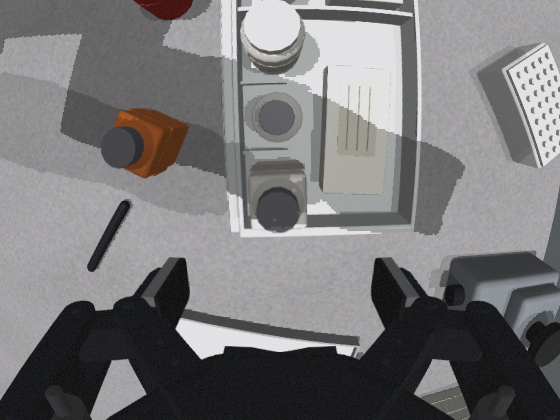

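The wrist view shows the square bottle at (278,208), slim at (277,117), round at (272,35), the sample box at (358,130), and the fingers symmetric about column 280. I'll get refined numbers from its depth.

```bash
cat >> h.py <<'E'
def rect(W,nm,x,y,z):
    P=W.reshape(-1,3); P=P[(P[:,0]>x[0])&(P[:,0]<x[1])&(P[:,1]>y[0])&(P[:,1]<y[1])&(P[:,2]>z[0])&(P[:,2]<z[1])]
    if len(P)<8: print(nm,len(P));return
    q=(P[:,:2]*1000).astype(np.float32); r=cv2.minAreaRect(q); m=cv2.minEnclosingCircle(q)
    print(nm,len(P),'c',np.round(r[0],1),'s',np.round(r[1],1),'a',round(r[2],1),'z',np.round(np.percentile(P[:,2],[5,50,95])*1000,1),'circ',np.round(m[0],1),round(m[1],1))
E
python3 - <<'E'
from h import *
W=np.load('w1.npz')['W']
rect(W,'sq cap',(.51,.58),(-.13,-.06),(.109,.12)); rect(W,'sq shoulder',(.51,.58),(-.13,-.06),(.065,.095))
rect(W,'slim cap',(.51,.58),(-.06,.01),(.110,.125)); rect(W,'slim sh',(.51,.58),(-.05,.01),(.065,.1))
rect(W,'round cap',(.5,.58),(.01,.08),(.102,.112))
rect(W,'box',(.575,.665),(-.118,.035),(.045,.054))
rect(W,'rim',(.48,.72),(-.2,.2),(.044,.0505))
E
```

```text
sq cap 1483 c [543.7 -92.5] s [32.2 32.3] a 11.5 z [113.7 115.  116.1] circ [543.6 -92.7] 16.5
sq shoulder 1733 c [543.5 -92.6] s [48.3 48.4] a 2.1 z [71.3 88.7 93.9] circ [544.1 -91.4] 32.6
slim cap 968 c [543.1 -22.8] s [23.7 24.1] a 45.6 z [117.7 118.9 120. ] circ [543.1 -22.8] 12.4
slim sh 1029 c [543.2 -22.7] s [38.8 39.4] a 44.9 z [90.5 94.5 98.1] circ [543.1 -22.7] 20.0
round cap 2412 c [539.5  46.2] s [40.7 41.3] a 88.6 z [107.3 108.8 110. ] circ [539.6  46.4] 21.0
box 7915 c [617.  -34.7] s [120.7  61.2] a 88.6 z [47.8 49.1 50.3] circ [617.3 -34.5] 66.4
rim 13659 c [588.  -19.5] s [189.5 237.2] a 1.6 z [45.7 48.2 50. ] circ [591.  -18.3] 148.8
```

All measured points hold up: cap heights are within 1 mm and the sizes match. I descend on the square bottle with a −2° tool turn, then grip.

```bash
python3 -m creep '[[-0.001,-0.002,0.03,0,0,-2],[-0.001,-0.002,0.06,0,0,-2],[-0.001,-0.002,0.09,0,0,-2],[-0.001,-0.002,0.12,0,0,-2],[-0.001,-0.002,0.14,0,0,-2],[-0.001,-0.002,0.147,0,0,-2],[-0.001,-0.002,0.147,0,0,-2],[-0.001,-0.002,0.147,0,0,-2]]' 
python3 -m creep '[[0,0,0,0,0,0],[0,0,0,0,0,0],[0,0,0,0,0,0],[0,0,0,0,0,0],[0,0,0,0,0,0],[0,0,0,0,0,0],[0,0,0,0,0,0],[0,0,0,0,0,0]]' 0.03 40
```

```text
clock: 1.75
tcp_pos: [0.5439, -0.0931, 0.0554]
orientation: [0.001, 0.695, 0.719, 0.0]
wrist_force: [1.0, 0.3, 0.3]
finger_gap: 0.0855
clock: 2.55
tcp_pos: [0.544, -0.0933, 0.0554]
orientation: [0.001, 0.695, 0.719, 0.001]
wrist_force: [0.2, -0.2, 5.6]
finger_gap: 0.0477
```

```bash
python3 -m creep '[[0,0,-0.005,0,0,0],[0,0,-0.02,0,0,0],[0,0,-0.045,0,0,0],[0,0,-0.075,0,0,0],[0,0,-0.105,0,0,0],[0,0,-0.13,0,0,0],[0,0,-0.142,0,0,0],[0,0,-0.145,0,0,0]]' 
python3 -m creep '[[-0.01,0.001,0,0,0,-4],[-0.04,0.005,0,0,0,-12],[-0.08,0.01,0,0,0,-20],[-0.125,0.016,0,0,0,-28],[-0.17,0.022,0,0,0,-36],[-0.215,0.028,0,0,0,-44],[-0.245,0.033,0,0,0,-52],[-0.259,0.0345,0,0,0,-60]]' 
python3 -m creep '[[0,0,0,0,0,-8],[0,0,0,0,0,-15],[0,0,0,0,0,-17],[0,0,0,0,0,-17],[0,0,0,0,0,-17],[0,0,0,0,0,-17],[0,0,0,0,0,-17],[0,0,0,0,0,-17]]'
python3 - <<'E'
from h import *
p,im,d=cam('wrist'); s=env.get_state(); print(s['tcp_pos'],s['clock'])
cv2.imwrite('pics/w2.png',im); W=cloud('wrist',p,d); np.savez('w2.npz',W=W,d=d,im=im)
rect(W,'tray',(.3,.75),(-.5,-.22),(.009,.03)); print(env.camera_params('wrist')['position'])
E
```

```text
clock: 3.35
tcp_pos: [0.5434, -0.0932, 0.2003]
orientation: [0.001, 0.695, 0.719, 0.0]
wrist_force: [0.9, -0.3, -2.8]
finger_gap: 0.0474
clock: 4.15
tcp_pos: [0.5857, -0.3536, 0.196]
orientation: [-0.002, 0.241, 0.971, 0.0]
wrist_force: [1.0, 0.2, -2.3]
finger_gap: 0.0476
clock: 4.95
tcp_pos: [0.5866, -0.3506, 0.1993]
orientation: [0.0, 0.096, 0.995, -0.0]
wrist_force: [0.1, 0.4, -2.2]
finger_gap: 0.0477
[ 0.58660783 -0.35058488  0.19939544] 5.0
tray 22776 c [ 509.9 -336.7] s [117.1 231.1] a 78.9 z [11.6 13.  20.1] circ [ 509.8 -338. ] 128.2
[ 0.51703753 -0.33699723  0.34286362]
```

View pics/w2.png

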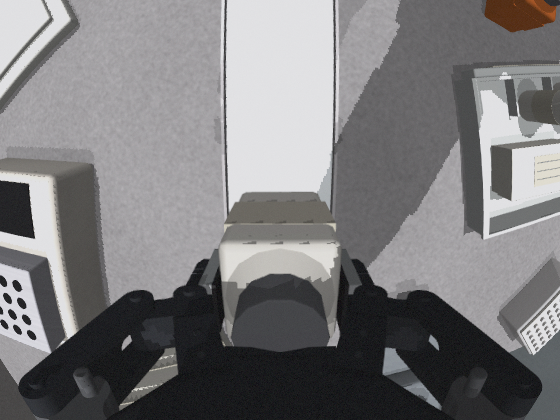

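The bottle is held upright and lined up with the tray, which is centred at columns 225–337. I lower it, set it down gently and release.

```bash
python3 -m creep '[[0,0,0.01,0,0,0],[0,0,0.035,0,0,0],[0,0,0.065,0,0,0],[0,0,0.095,0,0,0],[0,0,0.117,0,0,0],[0,0,0.128,0,0,0],[0,0,0.132,0,0,0],[0,0,0.134,0,0,0]]' 
python3 -m creep '[[0,0,0.0005,0,0,0],[0,0,0.001,0,0,0],[0,0,0.0015,0,0,0],[0,0,0.002,0,0,0],[0,0,0.002,0,0,0],[0,0,0.002,0,0,0],[0,0,0.002,0,0,0],[0,0,0.002,0,0,0]]'
```

```text
clock: 5.8
tcp_pos: [0.5868, -0.3509, 0.0656]
orientation: [0.0, 0.096, 0.995, -0.0]
wrist_force: [-0.1, -0.2, -1.8]
finger_gap: 0.0475
clock: 6.6
tcp_pos: [0.5866, -0.3507, 0.0635]
orientation: [0.0, 0.096, 0.995, -0.0]
wrist_force: [-0.5, 0.4, -2.2]
finger_gap: 0.0474
```

```bash
python3 -m creep '[[0,0,0.0003,0,0,0],[0,0,0.0006,0,0,0],[0,0,0.0009,0,0,0],[0,0,0.0012,0,0,0],[0,0,0.0012,0,0,0],[0,0,0.0012,0,0,0],[0,0,0.0012,0,0,0],[0,0,0.0012,0,0,0]]'
```

```text
clock: 7.4
tcp_pos: [0.5867, -0.3507, 0.0635]
orientation: [0.0, 0.096, 0.995, -0.0]
wrist_force: [-3.3, 1.5, 7.6]
finger_gap: 0.0476
```

```bash
python3 -m creep '[[0,0,0,0,0,0],[0,0,0,0,0,0],[0,0,0,0,0,0],[0,0,0,0,0,0],[0,0,-0.02,0,0,0],[0,0,-0.06,0,0,0],[0,0,-0.1,0,0,0],[0,0,-0.13,0,0,0]]' 0.0854
python3 -m creep '[[0.01,0.03,0,0,0,8],[0.025,0.075,0,0,0,16],[0.042,0.125,0,0,0,24],[0.058,0.172,0,0,0,32],[0.075,0.22,0,0,0,40],[0.09,0.265,0,0,0,48],[0.1,0.3,0,0,0,56],[0.1054,0.314,0,0,0,64]]'
python3 -m creep '[[0,0,0,0,0,8],[0,0,0,0,0,15],[0,0,0.01,0,0,15],[0,0,0.03,0,0,15],[0,0,0.05,0,0,15],[0,0,0.06,0,0,15],[0,0,0.06,0,0,15],[0,0,0.06,0,0,15]]'
```

```text
clock: 8.2
tcp_pos: [0.587, -0.351, 0.1947]
orientation: [0.001, 0.096, 0.995, -0.001]
wrist_force: [0.7, -0.6, -0.2]
finger_gap: 0.0854
clock: 9.0
tcp_pos: [0.5422, -0.0189, 0.1924]
orientation: [-0.0, 0.61, 0.793, 0.0]
wrist_force: [0.8, -1.2, 0.5]
finger_gap: 0.0851
clock: 9.8
tcp_pos: [0.5431, -0.0225, 0.1322]
orientation: [-0.0, 0.707, 0.707, -0.0]
wrist_force: [0.3, -0.1, -0.6]
finger_gap: 0.0857
```

```bash
python3 -m creep '[[0,0,0.02,0,0,0],[0,0,0.045,0,0,0],[0,0,0.065,0,0,0],[0,0,0.077,0,0,0],[0,0,0.077,0,0,0],[0,0,0.077,0,0,0],[0,0,0.077,0,0,0],[0,0,0.077,0,0,0]]'
python3 -m creep '[[0,0,0,0,0,0],[0,0,0,0,0,0],[0,0,0,0,0,0],[0,0,0,0,0,0],[0,0,0,0,0,0],[0,0,0,0,0,0],[0,0,0,0,0,0],[0,0,0,0,0,0]]' 0.02 40
python3 -m creep '[[0,0,-0.005,0,0,0],[0,0,-0.02,0,0,0],[0,0,-0.045,0,0,0],[0,0,-0.075,0,0,0],[0,0,-0.105,0,0,0],[0,0,-0.13,0,0,0],[0,0,-0.142,0,0,0],[0,0,-0.145,0,0,0]]'
```

```text
clock: 10.6
tcp_pos: [0.544, -0.0225, 0.0563]
orientation: [0.001, 0.707, 0.707, 0.001]
wrist_force: [0.6, -0.5, -0.2]
finger_gap: 0.0853
clock: 11.4
tcp_pos: [0.5431, -0.0224, 0.0555]
orientation: [0.0, 0.707, 0.707, 0.0]
wrist_force: [-2.0, -0.5, 5.4]
finger_gap: 0.0389
clock: 12.2
tcp_pos: [0.5437, -0.0225, 0.2012]
orientation: [0.001, 0.707, 0.707, 0.001]
wrist_force: [-0.0, 1.2, -1.8]
finger_gap: 0.0392
```

```bash
python3 -m creep '[[-0.015,-0.001,0,0,0,-4],[-0.05,-0.005,0,0,0,-12],[-0.1,-0.011,0,0,0,-20],[-0.15,-0.016,0,0,0,-28],[-0.2,-0.021,0,0,0,-36],[-0.25,-0.027,0,0,0,-44],[-0.295,-0.032,0,0,0,-52],[-0.313,-0.034,0,0,0,-60]]'
python3 -m creep '[[0,0,0,0,0,-8],[0,0,0,0,0,-16],[0,0,0,0,0,-19],[0,0,0.01,0,0,-19],[0,0,0.03,0,0,-19],[0,0,0.06,0,0,-19],[0,0,0.08,0,0,-19],[0,0,0.09,0,0,-19]]'
```

```text
clock: 13.0
tcp_pos: [0.5075, -0.339, 0.1977]
orientation: [-0.001, 0.258, 0.966, 0.0]
wrist_force: [0.5, 0.8, -0.7]
finger_gap: 0.039
clock: 13.8
tcp_pos: [0.5072, -0.3335, 0.106]
orientation: [-0.002, 0.096, 0.995, 0.002]
wrist_force: [-0.2, -0.0, -2.0]
finger_gap: 0.039
```

```bash
python3 -m creep '[[0,0,0.005,0,0,0],[0,0,0.02,0,0,0],[0,0,0.034,0,0,0],[0,0,0.04,0,0,0],[0,0,0.043,0,0,0],[0,0,0.044,0,0,0],[0,0,0.045,0,0,0],[0,0,0.0455,0,0,0]]'
python3 -m creep '[[0,0,0.0003,0,0,0],[0,0,0.0006,0,0,0],[0,0,0.0009,0,0,0],[0,0,0.0012,0,0,0],[0,0,0.0015,0,0,0],[0,0,0.0018,0,0,0],[0,0,0.002,0,0,0],[0,0,0.002,0,0,0]]'
```

```text
clock: 14.6
tcp_pos: [0.5094, -0.3356, 0.0653]
orientation: [0.001, 0.096, 0.995, -0.0]
wrist_force: [0.3, 0.5, -1.3]
finger_gap: 0.039
clock: 15.4
tcp_pos: [0.5092, -0.3354, 0.0635]
orientation: [0.0, 0.096, 0.995, -0.0]
wrist_force: [-1.6, 1.3, 5.6]
finger_gap: 0.0392
```

```bash
python3 -m creep '[[0,0,0,0,0,0],[0,0,0,0,0,0],[0,0,0,0,0,0],[0,0,0,0,0,0],[0,0,-0.02,0,0,0],[0,0,-0.06,0,0,0],[0,0,-0.1,0,0,0],[0,0,-0.135,0,0,0]]' 0.0854
python3 -m creep '[[0.003,0.03,0,0,0,8],[0.008,0.075,0,0,0,16],[0.014,0.125,0,0,0,24],[0.02,0.175,0,0,0,32],[0.025,0.225,0,0,0,40],[0.031,0.275,0,0,0,48],[0.037,0.325,0,0,0,56],[0.041,0.36,0,0,0,64]]'
python3 - <<'E'
from h import *
s=env.get_state(); M=rot(s['orientation']); p=s['tcp_pos']; print(p, M.inv().apply(np.array([.5396,.0463,.13])-p), np.degrees(np.arctan2(*M.as_matrix()[:2,1][::-1]))) 
E
```

```text
clock: 16.2
tcp_pos: [0.5091, -0.3354, 0.1994]
orientation: [0.0, 0.096, 0.995, -0.0]
wrist_force: [0.6, -0.2, -0.4]
finger_gap: 0.0855
clock: 17.0
tcp_pos: [0.5372, 0.0235, 0.1977]
orientation: [0.0, 0.604, 0.797, 0.0]
wrist_force: [0.9, -0.7, -0.8]
finger_gap: 0.0851
[0.53721267 0.02354367 0.19772376] [0.02127423 0.00842236 0.06772391] 15.700399130131393
```

```bash
python3 -m creep '[[0.01,0.004,0,0,0,8],[0.02,0.0075,0,0,0,15],[0.02,0.0075,0.01,0,0,15],[0.02,0.0075,0.03,0,0,15],[0.02,0.0075,0.05,0,0,15],[0.02,0.0075,0.06,0,0,15],[0.02,0.0075,0.06,0,0,15],[0.02,0.0075,0.06,0,0,15]]'

```

```text
clock: 17.8
tcp_pos: [0.5391, 0.0424, 0.1378]
orientation: [0.0, 0.701, 0.713, -0.0]
wrist_force: [0.1, 0.5, -0.2]
finger_gap: 0.0856
```

```bash
python3 -m creep '[[0.004,0.0004,0.01,0,0,1],[0.004,0.0004,0.035,0,0,1],[0.004,0.0004,0.06,0,0,1],[0.004,0.0004,0.075,0,0,1],[0.004,0.0004,0.082,0,0,1],[0.004,0.0004,0.082,0,0,1],[0.004,0.0004,0.082,0,0,1],[0.004,0.0004,0.082,0,0,1]]'
python3 -m creep '[[0,0,0,0,0,0],[0,0,0,0,0,0],[0,0,0,0,0,0],[0,0,0,0,0,0],[0,0,0,0,0,0],[0,0,0,0,0,0],[0,0,0,0,0,0],[0,0,0,0,0,0]]' 0.03 40
python3 -m creep '[[0,0,-0.005,0,0,0],[0,0,-0.02,0,0,0],[0,0,-0.045,0,0,0],[0,0,-0.075,0,0,0],[0,0,-0.105,0,0,0],[0,0,-0.13,0,0,0],[0,0,-0.142,0,0,0],[0,0,-0.145,0,0,0]]'
```

```text
clock: 18.6
tcp_pos: [0.5404, 0.0469, 0.0568]
orientation: [0.001, 0.707, 0.707, 0.001]
wrist_force: [-0.9, 0.2, 0.0]
finger_gap: 0.0856
clock: 19.4
tcp_pos: [0.5397, 0.0469, 0.0564]
orientation: [0.0, 0.707, 0.707, 0.0]
wrist_force: [-1.2, -0.1, 6.9]
finger_gap: 0.051
clock: 20.2
tcp_pos: [0.54, 0.0469, 0.2017]
orientation: [0.001, 0.707, 0.707, 0.001]
wrist_force: [1.1, 0.3, -2.4]
finger_gap: 0.0513
```

```bash
python3 -m creep '[[-0.01,-0.003,0,0,0,-3],[-0.035,-0.01,0,0,0,-9],[-0.07,-0.021,0,0,0,-15],[-0.11,-0.033,0,0,0,-21],[-0.15,-0.045,0,0,0,-27],[-0.192,-0.057,0,0,0,-34],[-0.234,-0.069,0,0,0,-41],[-0.275,-0.082,0,0,0,-48]]'
python3 -m creep '[[-0.016,-0.034,0,0,0,-6],[-0.03,-0.062,0,0,0,-12],[-0.039,-0.08,0,0,0,-18],[-0.0415,-0.0864,0,0,0,-25],[-0.0415,-0.0864,0,0,0,-31],[-0.0415,-0.0864,0,0,0,-31],[-0.0415,-0.0864,0,0,0,-31],[-0.0415,-0.0864,0,0,0,-31]]'
```

```text
clock: 21.0
tcp_pos: [0.456, -0.2292, 0.1988]
orientation: [-0.001, 0.356, 0.935, 0.0]
wrist_force: [1.1, 0.2, -2.2]
finger_gap: 0.0508
clock: 21.8
tcp_pos: [0.4303, -0.3195, 0.1999]
orientation: [-0.0, 0.096, 0.995, 0.0]
wrist_force: [0.3, 0.3, -2.1]
finger_gap: 0.0507
```

```bash
python3 -m creep '[[0,0,0.01,0,0,0],[0,0,0.035,0,0,0],[0,0,0.065,0,0,0],[0,0,0.095,0,0,0],[0,0,0.117,0,0,0],[0,0,0.127,0,0,0],[0,0,0.131,0,0,0],[0,0,0.1335,0,0,0]]'
python3 -m creep '[[0,0,0.0005,0,0,0],[0,0,0.001,0,0,0],[0,0,0.0014,0,0,0],[0,0,0.0017,0,0,0],[0,0,0.002,0,0,0],[0,0,0.0023,0,0,0],[0,0,0.0026,0,0,0],[0,0,0.0028,0,0,0]]'
```

```text
clock: 22.6
tcp_pos: [0.4309, -0.3203, 0.0674]
orientation: [0.0, 0.096, 0.995, -0.0]
wrist_force: [-0.3, -0.3, -2.1]
finger_gap: 0.0506
clock: 23.4
tcp_pos: [0.4306, -0.3201, 0.0645]
orientation: [0.0, 0.096, 0.995, -0.0]
wrist_force: [0.5, 0.4, 1.0]
finger_gap: 0.0506
```

Contact. I release, rise, and go over the sample box with the jaws at 72 mm.

```bash
python3 -m creep '[[0,0,0,0,0,0],[0,0,0,0,0,0],[0,0,0,0,0,0],[0,0,0,0,0,0],[0,0,-0.02,0,0,0],[0,0,-0.06,0,0,0],[0,0,-0.1,0,0,0],[0,0,-0.135,0,0,0]]' 0.0854
python3 -m creep '[[-0.01,0.025,0,0,0,8],[-0.026,0.065,0,0,0,16],[-0.044,0.108,0,0,0,24],[-0.062,0.152,0,0,0,32],[-0.08,0.196,0,0,0,40],[-0.097,0.24,0,0,0,48],[-0.114,0.28,0,0,0,56],[-0.1285,0.316,0,0,0,64]]' 0.072
python3 -m creep '[[0,0,0,0,0,8],[0,0,0,0,0,16.4],[0,0,0,0,0,16.4],[0,0,0,0,0,16.4],[0,0,0,0,0,16.4],[0,0,0,0,0,16.4],[0,0,0,0,0,16.4],[0,0,0,0,0,16.4]]'
python3 - <<'E'
from h import *
p,im,d=cam('wrist'); s=env.get_state(); print(s['tcp_pos'],s['clock'],s['finger_gap'])
cv2.imwrite('pics/w3.png',im); W=cloud('wrist',p,d)
rect(W,'box',(.575,.66),(-.118,.035),(.044,.054))
rect(W,'rearwall',(.66,.72),(-.08,.0),(.044,.054))
p,im,d=cam('scene'); W=cloud('scene',p,d); cv2.imwrite('pics/s2.png',im[200:420,60:340])
for nm,x,y,z in(('sq',.5867,-.3507,.122),('slim',.509,-.3355,.126),('round',.4306,-.32,.116)): rect(W,nm,(x-.035,x+.035),(y-.035,y+.035),(z-.006,z+.006))
E
```

```text
clock: 24.2
tcp_pos: [0.4305, -0.3201, 0.2013]
orientation: [0.0, 0.096, 0.995, -0.0]
wrist_force: [0.7, -1.6, -0.2]
finger_gap: 0.0853
clock: 25.0
tcp_pos: [0.6178, -0.0322, 0.1994]
orientation: [0.0, 0.611, 0.792, 0.0]
wrist_force: [0.6, -1.3, 0.8]
finger_gap: 0.072
clock: 25.8
tcp_pos: [0.6168, -0.0346, 0.1994]
orientation: [0.0, 0.716, 0.699, 0.0]
wrist_force: [-0.6, 0.3, 0.5]
finger_gap: 0.0719
[ 0.61681069 -0.03453055  0.1993755 ] 25.85 0.07191166665148141
box 7912 c [616.7 -34.2] s [120.5  60.5] a 88.4 z [47.9 49.2 50.4] circ [616.8 -34.5] 66.3
rearwall 382 c [680.  -40.1] s [ 5.  79.5] a 1.5 z [45.5 46.9 48.1] circ [680.8 -40.1] 39.8
sq 305 c [ 587.2 -349.9] s [32.1 32.4] a 57.8 z [119.  121.8 123.8] circ [ 587.6 -350.5] 17.0
slim 165 c [ 511.6 -335.2] s [23.3 24.1] a 9.4 z [121.3 125.7 127.9] circ [ 511.2 -334.8] 12.7
round 393 c [ 433.  -320.3] s [42.4 40.2] a 2.0 z [112.3 115.5 118.3] circ [ 432.6 -319.9] 21.9
```

View pics/w3.png

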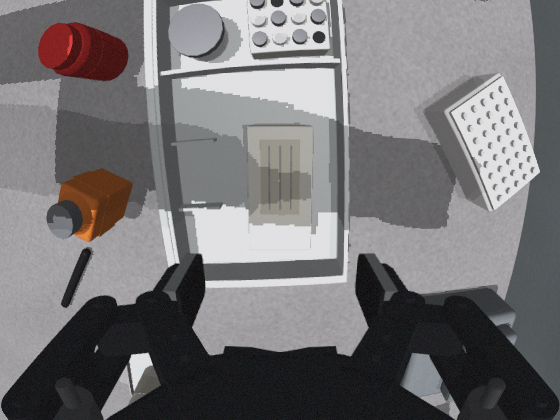

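The wrist view shows the box alone at (280,185) between the jaws, with free floor in front and behind. All three caps are at standing height on the tray. I grip the box.

```bash
python3 -m creep '[[0,0,0.03,0,0,0],[0,0,0.07,0,0,0],[0,0,0.11,0,0,0],[0,0,0.145,0,0,0],[0,0,0.17,0,0,0],[0,0,0.18,0,0,0],[0,0,0.183,0,0,0],[0,0,0.183,0,0,0]]'
python3 -m creep '[[0,0,0,0,0,0],[0,0,0,0,0,0],[0,0,0,0,0,0],[0,0,0,0,0,0],[0,0,0,0,0,0],[0,0,0,0,0,0],[0,0,0,0,0,0],[0,0,0,0,0,0]]' 0.04 40
```

```text
clock: 26.7
tcp_pos: [0.6175, -0.0345, 0.017]
orientation: [0.0, 0.716, 0.699, 0.0]
wrist_force: [0.1, 0.5, 0.0]
finger_gap: 0.0721
clock: 27.5
tcp_pos: [0.6183, -0.0346, 0.0183]
orientation: [0.001, 0.716, 0.699, 0.001]
wrist_force: [-0.8, 0.5, 5.4]
finger_gap: 0.0592
```

```bash
python3 -m creep '[[0,0,-0.005,0,0,0],[0,0,-0.025,0,0,0],[0,0,-0.055,0,0,0],[0,0,-0.09,0,0,0],[0,0,-0.125,0,0,0],[0,0,-0.155,0,0,0],[0,0,-0.175,0,0,0],[0,0,-0.183,0,0,0]]'
python3 -m creep '[[0.01,-0.0025,0,0,0,-3],[0.035,-0.009,0,0,0,-8],[0.07,-0.018,0,0,0,-14],[0.11,-0.028,0,0,0,-20],[0.15,-0.038,0,0,0,-26],[0.19,-0.048,0,0,0,-32],[0.23,-0.058,0,0,0,-38],[0.27,-0.068,0,0,0,-45]]'
python3 -m creep '[[0.035,0.021,0,0,0,-6],[0.065,0.039,0,0,0,-12],[0.087,0.052,0,0,0,-18],[0.0964,0.0578,0,0,0,-25],[0.0964,0.0578,0,0,0,-31],[0.0964,0.0578,0,0,0,-33.5],[0.0964,0.0578,0,0,0,-33.5],[0.0964,0.0578,0,0,0,-33.5]]'
python3 - <<'E'
from h import *
p,im,d=cam('wrist'); s=env.get_state(); print(s['tcp_pos'],s['clock'],s['finger_gap'])
cv2.imwrite('pics/w4.png',im); W=cloud('wrist',p,d); np.savez('w4.npz',W=W)
rect(W,'car',(.4,.66),(.22,.48),(.066,.077))
rect(W,'boxtop',(.4,.66),(.22,.48),(.19,.26))
E
```

```text
clock: 28.3
tcp_pos: [0.6178, -0.0345, 0.2021]
orientation: [0.002, 0.716, 0.699, 0.001]
wrist_force: [0.4, -0.8, -2.1]
finger_gap: 0.0597
clock: 29.1
tcp_pos: [0.5541, 0.2385, 0.1981]
orientation: [-0.001, 0.392, 0.92, -0.001]
wrist_force: [0.6, 0.5, -1.5]
finger_gap: 0.0596
clock: 29.9
tcp_pos: [0.5303, 0.3466, 0.1984]
orientation: [-0.001, 0.113, 0.994, -0.0]
wrist_force: [0.3, 0.4, -2.3]
finger_gap: 0.0595
[0.5304483  0.34661775 0.1986406 ] 29.95 0.05946593951991899
car 9835 c [515.1 349.8] s [177.3 156. ] a 77.1 z [69.8 71.4 73.7] circ [515.1 350.5] 117.3
boxtop 40094 c [516.8 349.9] s [124.7  93.6] a 77.2 z [228.  229.5 257.7] circ [526.5 347.7] 63.5
```

View pics/w4.png

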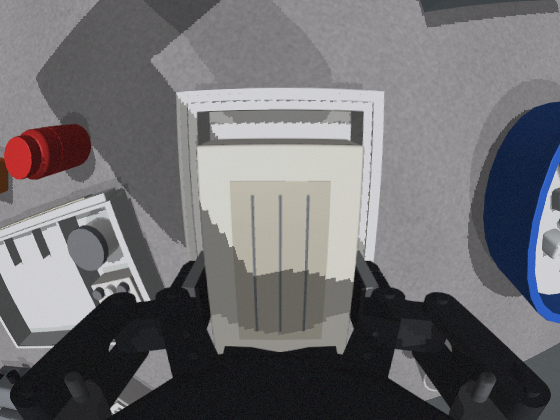

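The box hangs level and lined up inside the carrier rim (columns 180–383), and the fit puts the carrier centre at (530, 346.5), right under the TCP. I lower it.

```bash
python3 -m creep '[[0,0,0.01,0,0,0],[0,0,0.04,0,0,0],[0,0,0.075,0,0,0],[0,0,0.11,0,0,0],[0,0,0.138,0,0,0],[0,0,0.152,0,0,0],[0,0,0.158,0,0,0],[0,0,0.161,0,0,0]]'
python3 -m creep '[[0,0,0.0005,0,0,0],[0,0,0.001,0,0,0],[0,0,0.0015,0,0,0],[0,0,0.002,0,0,0],[0,0,0.0025,0,0,0],[0,0,0.003,0,0,0],[0,0,0.0035,0,0,0],[0,0,0.0037,0,0,0]]'
```

```text
clock: 30.75
tcp_pos: [0.531, 0.3469, 0.0383]
orientation: [0.0, 0.112, 0.994, 0.0]
wrist_force: [1.2, 0.7, -0.9]
finger_gap: 0.0591
clock: 31.55
tcp_pos: [0.5306, 0.3468, 0.0345]
orientation: [-0.0, 0.112, 0.994, -0.0]
wrist_force: [0.5, 0.0, -0.9]
finger_gap: 0.0592
```

```bash
python3 -m creep '[[0,0,0.0003,0,0,0],[0,0,0.0006,0,0,0],[0,0,0.0009,0,0,0],[0,0,0.0012,0,0,0],[0,0,0.0015,0,0,0],[0,0,0.0015,0,0,0],[0,0,0.0015,0,0,0],[0,0,0.0015,0,0,0]]'
```

```text
clock: 32.35
tcp_pos: [0.5307, 0.3469, 0.0342]
orientation: [0.0, 0.112, 0.994, 0.0]
wrist_force: [-3.3, -1.8, 8.0]
finger_gap: 0.0592
```

```bash
python3 -m creep '[[0,0,0,0,0,0],[0,0,0,0,0,0],[0,0,0,0,0,0],[0,0,0,0,0,0],[0,0,-0.02,0,0,0],[0,0,-0.065,0,0,0],[0,0,-0.115,0,0,0],[0,0,-0.165,0,0,0]]' 0.076
python3 - <<'E'
from h import *
p,im,d=cam('side'); W=cloud('side',p,d); cv2.imwrite('pics/sd2.png',cv2.resize(im[250:420,100:340],None,fx=3,fy=3))
rect(W,'box',(.44,.62),(.27,.43),(.055,.068))
E
```

```text
clock: 33.15
tcp_pos: [0.5303, 0.3467, 0.1993]
orientation: [-0.0, 0.112, 0.994, -0.0]
wrist_force: [1.2, 0.7, -0.1]
finger_gap: 0.0756
box 2549 c [530. 350.] s [179.9 159.6] a 0.0 z [56.9 63.5 67.1] circ [530.5 350. ] 111.3
```

View pics/sd2.png

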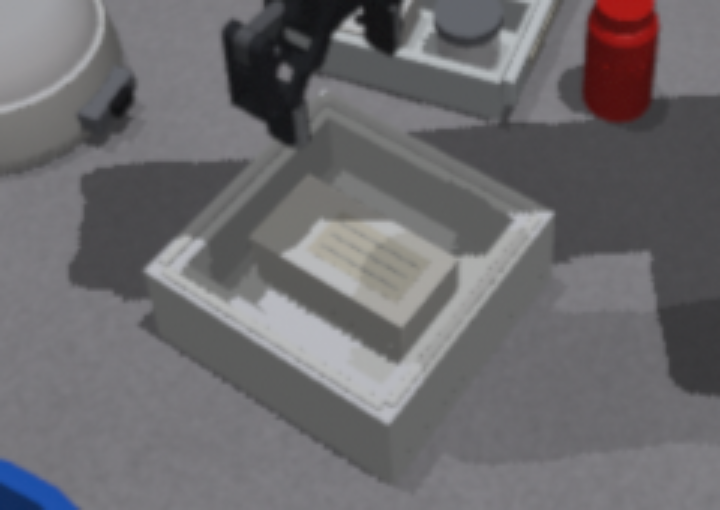

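The box lies flat, lid up, inside the carrier at crop (355,265), with its top at 63.5 mm against 64 expected. Next I return the bottles, the round one first.

```bash
python3 -m creep '[[-0.001,-0.02,0,0,0,0],[-0.004,-0.06,0,0,0,0],[-0.008,-0.105,0,0,0,0],[-0.012,-0.15,0,0,0,0],[-0.015,-0.197,0,0,0,0],[-0.019,-0.244,0,0,0,0],[-0.022,-0.291,0,0,0,0],[-0.026,-0.338,0,0,0,0]]' 0.0854
python3 -m creep '[[-0.003,-0.047,0,0,0,-1.9],[-0.007,-0.094,0,0,0,-1.9],[-0.011,-0.14,0,0,0,-1.9],[-0.014,-0.185,0,0,0,-1.9],[-0.018,-0.23,0,0,0,-1.9],[-0.021,-0.275,0,0,0,-1.9],[-0.024,-0.315,0,0,0,-1.9],[-0.025,-0.3345,0,0,0,-1.9]]'
python3 -m creep '[[0,0,0,0,0,0],[0,0,0,0,0,0],[0,0,0.01,0,0,0],[0,0,0.03,0,0,0],[0,0,0.05,0,0,0],[0,0,0.06,0,0,0],[0,0,0.06,0,0,0],[0,0,0.06,0,0,0]]'
```

```text
clock: 34.0
tcp_pos: [0.4801, 0.01, 0.198]
orientation: [0.0, 0.112, 0.994, -0.0]
wrist_force: [0.3, -0.5, -0.6]
finger_gap: 0.0854
clock: 34.8
tcp_pos: [0.4299, -0.3236, 0.1977]
orientation: [0.0, 0.097, 0.995, -0.001]
wrist_force: [0.6, 0.7, 0.7]
finger_gap: 0.0852
clock: 35.6
tcp_pos: [0.4308, -0.3195, 0.1384]
orientation: [0.0, 0.095, 0.995, -0.0]
wrist_force: [0.7, -0.8, -0.3]
finger_gap: 0.0856
```

```bash
python3 -m creep '[[0,-0.0005,0.02,0,0,0],[0,-0.0005,0.045,0,0,0],[0,-0.0005,0.064,0,0,0],[0,-0.0005,0.073,0,0,0],[0,-0.0005,0.074,0,0,0],[0,-0.0005,0.074,0,0,0],[0,-0.0005,0.074,0,0,0],[0,-0.0005,0.074,0,0,0]]'
python3 -m creep '[[0,0,0,0,0,0],[0,0,0,0,0,0],[0,0,0,0,0,0],[0,0,0,0,0,0],[0,0,0,0,0,0],[0,0,0,0,0,0],[0,0,0,0,0,0],[0,0,0,0,0,0]]' 0.03 40
python3 -m creep '[[0,0,-0.005,0,0,0],[0,0,-0.02,0,0,0],[0,0,-0.045,0,0,0],[0,0,-0.075,0,0,0],[0,0,-0.105,0,0,0],[0,0,-0.125,0,0,0],[0,0,-0.134,0,0,0],[0,0,-0.137,0,0,0]]'
```

```text
clock: 36.4
tcp_pos: [0.431, -0.3212, 0.0652]
orientation: [0.001, 0.096, 0.995, -0.001]
wrist_force: [0.4, 0.3, 0.4]
finger_gap: 0.0855
clock: 37.2
tcp_pos: [0.4306, -0.3206, 0.0647]
orientation: [0.0, 0.096, 0.995, -0.0]
wrist_force: [-1.3, 1.2, 5.7]
finger_gap: 0.0506
clock: 38.0
tcp_pos: [0.4306, -0.3208, 0.2016]
orientation: [0.0, 0.096, 0.995, -0.0]
wrist_force: [-0.1, -0.2, -2.8]
finger_gap: 0.0508
```

```bash
python3 -m creep '[[-0.001,0.01,0,0,0,3],[-0.0035,0.035,0,0,0,8],[-0.007,0.07,0,0,0,14],[-0.011,0.11,0,0,0,20],[-0.015,0.15,0,0,0,26],[-0.019,0.19,0,0,0,32],[-0.023,0.23,0,0,0,38],[-0.027,0.275,0,0,0,45]]'
python3 -m creep '[[0.025,0.03,0,0,0,6],[0.046,0.055,0,0,0,12],[0.06,0.073,0,0,0,18],[0.066,0.08,0,0,0,25],[0.0679,0.082,0,0,0,31],[0.0679,0.082,0,0,0,34],[0.0679,0.082,0,0,0,34],[0.0679,0.082,0,0,0,34]]'
```

```text
clock: 38.8
tcp_pos: [0.5087, -0.0543, 0.1995]
orientation: [-0.001, 0.472, 0.882, -0.0]
wrist_force: [0.8, -0.7, -2.7]
finger_gap: 0.0509
clock: 39.6
tcp_pos: [0.5386, 0.0464, 0.1999]
orientation: [-0.001, 0.707, 0.708, -0.001]
wrist_force: [-0.6, 0.2, -2.7]
finger_gap: 0.0505
```

```bash
python3 -m creep '[[0,0.001,0.01,0,0,0],[0,0.001,0.035,0,0,0],[0,0.001,0.065,0,0,0],[0,0.001,0.095,0,0,0],[0,0.001,0.12,0,0,0],[0,0.001,0.134,0,0,0],[0,0.001,0.139,0,0,0],[0,0.001,0.1412,0,0,0]]'
python3 -m creep '[[0,0,0.0005,0,0,0],[0,0,0.001,0,0,0],[0,0,0.0014,0,0,0],[0,0,0.0018,0,0,0],[0,0,0.0021,0,0,0],[0,0,0.0024,0,0,0],[0,0,0.0027,0,0,0],[0,0,0.0029,0,0,0]]'
```

```text
clock: 40.4
tcp_pos: [0.5397, 0.0463, 0.059]
orientation: [-0.0, 0.707, 0.707, -0.0]
wrist_force: [-0.5, 0.3, -2.2]
finger_gap: 0.0507
clock: 41.2
tcp_pos: [0.5403, 0.0464, 0.057]
orientation: [0.0, 0.707, 0.707, 0.0]
wrist_force: [0.5, 0.1, -0.6]
finger_gap: 0.0508
```

```bash
python3 -m creep '[[0,0,0.0003,0,0,0],[0,0,0.0006,0,0,0],[0,0,0.0008,0,0,0],[0,0,0.0008,0,0,0],[0,0,0.0008,0,0,0],[0,0,0.0008,0,0,0],[0,0,0.0008,0,0,0],[0,0,0.0008,0,0,0]]'
python3 -m creep '[[0,0,0,0,0,0],[0,0,0,0,0,0],[0,0,0,0,0,0],[0,0,0,0,0,0],[0,0,-0.02,0,0,0],[0,0,-0.06,0,0,0],[0,0,-0.105,0,0,0],[0,0,-0.145,0,0,0]]' 0.0854
python3 -m creep '[[-0.03,-0.002,0,0,0,-8],[-0.07,-0.006,0,0,0,-16],[-0.115,-0.009,0,0,0,-24],[-0.16,-0.013,0,0,0,-32],[-0.205,-0.017,0,0,0,-40],[-0.25,-0.02,0,0,0,-48],[-0.295,-0.024,0,0,0,-54],[-0.335,-0.027,0,0,0,-60]]'
```

```text
clock: 42.0
tcp_pos: [0.5403, 0.0464, 0.0567]
orientation: [0.0, 0.707, 0.707, 0.0]
wrist_force: [-2.5, 0.5, 5.1]
finger_gap: 0.0505
clock: 42.8
tcp_pos: [0.5402, 0.0464, 0.203]
orientation: [0.0, 0.707, 0.707, 0.0]
wrist_force: [2.5, -0.4, -0.1]
finger_gap: 0.0853
clock: 43.6
tcp_pos: [0.5129, -0.2909, 0.2012]
orientation: [0.0, 0.257, 0.966, -0.0]
wrist_force: [0.9, -0.3, 0.1]
finger_gap: 0.0854
```

```bash
python3 -m creep '[[-0.012,-0.026,0,0,0,-8],[-0.02,-0.0425,0,0,0,-16],[-0.02,-0.0425,0,0,0,-19],[-0.02,-0.0425,0.01,0,0,-19],[-0.02,-0.0425,0.03,0,0,-19],[-0.02,-0.0425,0.05,0,0,-19],[-0.02,-0.0425,0.06,0,0,-19],[-0.02,-0.0425,0.06,0,0,-19]]'
```

```text
clock: 44.4
tcp_pos: [0.5085, -0.334, 0.1391]
orientation: [-0.002, 0.096, 0.995, 0.001]
wrist_force: [-0.8, 0.9, -0.0]
finger_gap: 0.0853
```

```bash
python3 -m creep '[[0,0,0.02,0,0,0],[0,0,0.045,0,0,0],[0,0,0.064,0,0,0],[0,0,0.073,0,0,0],[0,0,0.0755,0,0,0],[0,0,0.0755,0,0,0],[0,0,0.0755,0,0,0],[0,0,0.0755,0,0,0]]'
python3 -m creep '[[0,0,0,0,0,0],[0,0,0,0,0,0],[0,0,0,0,0,0],[0,0,0,0,0,0],[0,0,0,0,0,0],[0,0,0,0,0,0],[0,0,0,0,0,0],[0,0,0,0,0,0]]' 0.02 40
python3 -m creep '[[0,0,-0.005,0,0,0],[0,0,-0.02,0,0,0],[0,0,-0.045,0,0,0],[0,0,-0.075,0,0,0],[0,0,-0.105,0,0,0],[0,0,-0.125,0,0,0],[0,0,-0.134,0,0,0],[0,0,-0.137,0,0,0]]'
```

```text
clock: 45.2
tcp_pos: [0.5101, -0.3359, 0.0669]
orientation: [0.001, 0.096, 0.995, -0.001]
wrist_force: [0.2, 0.3, -0.4]
finger_gap: 0.0855
clock: 46.0
tcp_pos: [0.5097, -0.3357, 0.0661]
orientation: [0.0, 0.096, 0.995, -0.0]
wrist_force: [-0.7, 0.0, 4.7]
finger_gap: 0.0391
clock: 46.8
tcp_pos: [0.5095, -0.3354, 0.2032]
orientation: [0.0, 0.096, 0.995, -0.0]
wrist_force: [-0.4, 0.9, -1.4]
finger_gap: 0.0391
```

```bash
python3 -m creep '[[0.001,0.01,0,0,0,3],[0.003,0.035,0,0,0,8],[0.006,0.068,0,0,0,14],[0.009,0.101,0,0,0,20],[0.012,0.135,0,0,0,26],[0.014,0.168,0,0,0,32],[0.017,0.202,0,0,0,38],[0.02,0.235,0,0,0,45]]'
python3 -m creep '[[0.022,0.019,0,0,0,6],[0.041,0.034,0,0,0,12],[0.054,0.045,0,0,0,18],[0.0604,0.0509,0,0,0,25],[0.0604,0.0509,0,0,0,31],[0.0604,0.0509,0,0,0,34],[0.0604,0.0509,0,0,0,34],[0.0604,0.0509,0,0,0,34]]'
```

```text
clock: 47.6
tcp_pos: [0.5335, -0.0991, 0.2009]
orientation: [-0.002, 0.471, 0.882, -0.0]
wrist_force: [0.3, 0.4, -1.5]
finger_gap: 0.0388
clock: 48.4
tcp_pos: [0.5423, -0.0222, 0.2015]
orientation: [-0.001, 0.707, 0.708, -0.001]
wrist_force: [0.4, 0.0, -0.8]
finger_gap: 0.0391
```

```bash
python3 -m creep '[[0,0.001,0.01,0,0,0],[0,0.001,0.035,0,0,0],[0,0.001,0.065,0,0,0],[0,0.001,0.095,0,0,0],[0,0.001,0.12,0,0,0],[0,0.001,0.134,0,0,0],[0,0.001,0.139,0,0,0],[0,0.001,0.141,0,0,0]]'
python3 -m creep '[[0,0,0.0005,0,0,0],[0,0,0.001,0,0,0],[0,0,0.0014,0,0,0],[0,0,0.0018,0,0,0],[0,0,0.0022,0,0,0],[0,0,0.0026,0,0,0],[0,0,0.003,0,0,0],[0,0,0.0034,0,0,0]]'
```

```text
clock: 49.2
tcp_pos: [0.5434, -0.0224, 0.0608]
orientation: [-0.001, 0.707, 0.707, -0.0]
wrist_force: [1.3, -0.7, -0.8]
finger_gap: 0.0387
clock: 50.0
tcp_pos: [0.544, -0.0224, 0.0583]
orientation: [0.0, 0.707, 0.707, 0.0]
wrist_force: [0.2, -0.5, -0.9]
finger_gap: 0.0386
```

```bash
python3 -m creep '[[0,0,0.0003,0,0,0],[0,0,0.0006,0,0,0],[0,0,0.0008,0,0,0],[0,0,0.0008,0,0,0],[0,0,0.0008,0,0,0],[0,0,0.0008,0,0,0],[0,0,0.0008,0,0,0],[0,0,0.0008,0,0,0]]'
```

```text
clock: 50.8
tcp_pos: [0.544, -0.0224, 0.0581]
orientation: [0.0, 0.707, 0.707, 0.0]
wrist_force: [-2.5, -0.1, 5.0]
finger_gap: 0.039
```

```bash
python3 -m creep '[[0,0,0,0,0,0],[0,0,0,0,0,0],[0,0,0,0,0,0],[0,0,0,0,0,0],[0,0,-0.02,0,0,0],[0,0,-0.06,0,0,0],[0,0,-0.105,0,0,0],[0,0,-0.145,0,0,0]]' 0.0854
python3 -m creep '[[-0.02,0.003,0,0,0,-8],[-0.055,0.007,0,0,0,-16],[-0.095,0.012,0,0,0,-24],[-0.135,0.017,0,0,0,-32],[-0.175,0.023,0,0,0,-40],[-0.215,0.028,0,0,0,-48],[-0.25,0.033,0,0,0,-54],[-0.279,0.0363,0,0,0,-60]]'
python3 -m creep '[[-0.018,-0.024,0,0,0,-8],[-0.03,-0.0392,0,0,0,-16],[-0.03,-0.0392,0,0,0,-19],[-0.03,-0.0392,0.01,0,0,-19],[-0.03,-0.0392,0.03,0,0,-19],[-0.03,-0.0392,0.05,0,0,-19],[-0.03,-0.0392,0.06,0,0,-19],[-0.03,-0.0392,0.06,0,0,-19]]'
```

```text
clock: 51.6
tcp_pos: [0.5439, -0.0223, 0.2043]
orientation: [0.0, 0.707, 0.707, 0.0]
wrist_force: [0.9, -0.4, -0.7]
finger_gap: 0.0855
clock: 52.4
tcp_pos: [0.5804, -0.3036, 0.2021]
orientation: [0.0, 0.257, 0.966, -0.0]
wrist_force: [0.3, 0.0, -0.6]
finger_gap: 0.0852
clock: 53.2
tcp_pos: [0.5857, -0.3489, 0.1401]
orientation: [-0.002, 0.096, 0.995, 0.001]
wrist_force: [0.1, 0.7, -0.5]
finger_gap: 0.0854
```

```bash
python3 -m creep '[[0,0,0.02,0,0,0],[0,0,0.045,0,0,0],[0,0,0.065,0,0,0],[0,0,0.076,0,0,0],[0,0,0.079,0,0,0],[0,0,0.079,0,0,0],[0,0,0.079,0,0,0],[0,0,0.079,0,0,0]]'
python3 -m creep '[[0,0,0,0,0,0],[0,0,0,0,0,0],[0,0,0,0,0,0],[0,0,0,0,0,0],[0,0,0,0,0,0],[0,0,0,0,0,0],[0,0,0,0,0,0],[0,0,0,0,0,0]]' 0.03 40
python3 -m creep '[[0,0,-0.005,0,0,0],[0,0,-0.02,0,0,0],[0,0,-0.045,0,0,0],[0,0,-0.075,0,0,0],[0,0,-0.105,0,0,0],[0,0,-0.125,0,0,0],[0,0,-0.134,0,0,0],[0,0,-0.137,0,0,0]]'
```

```text
clock: 54.0
tcp_pos: [0.5875, -0.3508, 0.065]
orientation: [0.001, 0.096, 0.995, -0.001]
wrist_force: [0.2, -0.4, 0.1]
finger_gap: 0.0854
clock: 54.8
tcp_pos: [0.587, -0.3507, 0.0641]
orientation: [0.0, 0.096, 0.995, -0.0]
wrist_force: [0.2, -1.2, 4.8]
finger_gap: 0.0473
clock: 55.6
tcp_pos: [0.5868, -0.3501, 0.2007]
orientation: [0.0, 0.096, 0.995, 0.0]
wrist_force: [0.5, -0.2, -3.6]
finger_gap: 0.0474
```

```bash
python3 -m creep '[[0.003,0.008,0,0,0,3],[0.01,0.027,0,0,0,8],[0.02,0.053,0,0,0,14],[0.03,0.079,0,0,0,20],[0.039,0.105,0,0,0,26],[0.049,0.131,0,0,0,32],[0.059,0.157,0,0,0,38],[0.0685,0.183,0,0,0,45]]'
python3 -m creep '[[0.022,0.01,0,0,0,6],[0.041,0.019,0,0,0,12],[0.054,0.025,0,0,0,18],[0.0597,0.0272,0,0,0,25],[0.0597,0.0272,0,0,0,31],[0.0597,0.0272,0,0,0,32],[0.0597,0.0272,0,0,0,32],[0.0597,0.0272,0,0,0,32]]'
```

```text
clock: 56.4
tcp_pos: [0.5529, -0.1559, 0.1984]
orientation: [-0.002, 0.471, 0.882, -0.0]
wrist_force: [0.8, 0.5, -2.7]
finger_gap: 0.0474
clock: 57.2
tcp_pos: [0.5432, -0.0929, 0.1998]
orientation: [-0.001, 0.694, 0.72, -0.0]
wrist_force: [-0.8, 0.2, -2.4]
finger_gap: 0.0471
```

```bash
python3 -m creep '[[0,0,0.01,0,0,0],[0,0,0.035,0,0,0],[0,0,0.065,0,0,0],[0,0,0.095,0,0,0],[0,0,0.12,0,0,0],[0,0,0.134,0,0,0],[0,0,0.139,0,0,0],[0,0,0.1415,0,0,0]]'
python3 -m creep '[[0,0,0.0005,0,0,0],[0,0,0.001,0,0,0],[0,0,0.0014,0,0,0],[0,0,0.0018,0,0,0],[0,0,0.0022,0,0,0],[0,0,0.0026,0,0,0],[0,0,0.003,0,0,0],[0,0,0.0034,0,0,0]]'
```

```text
clock: 58.0
tcp_pos: [0.5431, -0.0929, 0.0582]
orientation: [-0.0, 0.695, 0.719, -0.0]
wrist_force: [0.4, 0.6, -2.4]
finger_gap: 0.0478
clock: 58.8
tcp_pos: [0.5436, -0.0929, 0.056]
orientation: [0.0, 0.695, 0.719, 0.0]
wrist_force: [-1.3, 1.4, 3.7]
finger_gap: 0.0475
```

Contact. I release, rise and check all the final positions.

```bash
python3 -m creep '[[0,0,0,0,0,0],[0,0,0,0,0,0],[0,0,0,0,0,0],[0,0,0,0,0,0],[0,0,-0.02,0,0,0],[0,0,-0.06,0,0,0],[0,0,-0.105,0,0,0],[0,0,-0.145,0,0,0]]' 0.0854
python3 -m creep '[[0,0,-0.01,0,0,0],[0,0,-0.02,0,0,0],[0,0,-0.02,0,0,0],[0,0,-0.02,0,0,0],[0,0,-0.02,0,0,0],[0,0,-0.02,0,0,0],[0,0,-0.02,0,0,0],[0,0,-0.02,0,0,0]]'
python3 - <<'E'
from h import *
p,im,d=cam('wrist'); cv2.imwrite('pics/w5.png',im); W=cloud('wrist',p,d)
rect(W,'sq cap',(.51,.58),(-.13,-.06),(.109,.12)); rect(W,'sq shoulder',(.51,.58),(-.13,-.06),(.065,.095))
rect(W,'slim cap',(.51,.58),(-.06,.01),(.110,.125))
rect(W,'round cap',(.5,.58),(.01,.08),(.102,.112)); print(env.get_state()['wrist_force'])
E
```

```text
clock: 59.6
tcp_pos: [0.5435, -0.0929, 0.2025]
orientation: [0.0, 0.695, 0.719, 0.0]
wrist_force: [0.6, -0.3, 0.0]
finger_gap: 0.0853
clock: 60.4
tcp_pos: [0.5434, -0.0928, 0.2202]
orientation: [-0.0, 0.695, 0.719, -0.0]
wrist_force: [-0.6, 0.4, -0.3]
finger_gap: 0.0852
sq cap 1290 c [543.2 -92.2] s [32.8 31.9] a 3.1 z [113.7 115.  116.1] circ [543.2 -92.5] 16.5
sq shoulder 1562 c [543.1 -91.9] s [48.2 47.5] a 2.2 z [70.4 88.7 93.8] circ [543.4 -91.1] 32.7
slim cap 825 c [544.6 -22.7] s [24.  24.1] a 84.2 z [117.7 118.9 119.9] circ [544.3 -22.5] 12.6
round cap 2092 c [540.7  45.9] s [41.5 40.8] a 0.5 z [107.3 108.7 110. ] circ [540.3  46.1] 21.3
[ 0.5262416   0.45865477 -0.27642078]
```

View pics/w5.png

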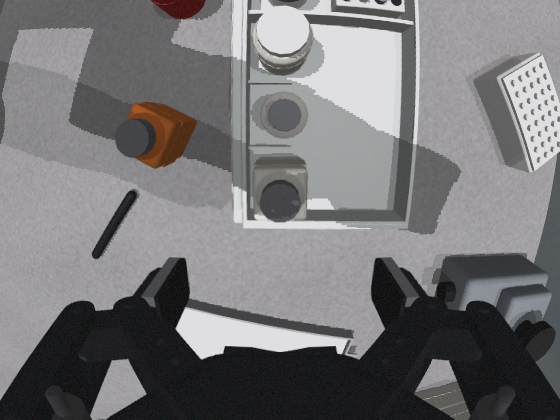

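The three bottles stand upright at (280,200), (284,115) and (283,38), within 2 mm of their starting spots. The gripper is clear, so I hand in.

```bash
python3 -c "
from workcell import env
env.hand_in(); print(env.get_state()['clock'])"
```

```text
the job is handed in; nothing more can be done
the job is handed in; nothing more can be done
```

The job is done and handed in at about 60.5 s. The hand-in reports no verdict, so what follows is from my own checks.

I stood the square, slim and round bottles on the cooling tray and laid the sample box in the foam transport box. I then returned each bottle to its recorded spot.

- **Bottles:** in the last wrist view their caps are 0.5 mm (square), 1.5 mm (slim) and 1.2 mm (round) from their starting positions. Their heights match those measured at the start, so they stand upright.
- **Sample box:** in the side view after release it lies flat and lid up, with its top at 63.5 mm against 64 mm expected. I did not look at it again after that.
- **Robot:** the gripper is clear of everything, with the wrist force below 1 N.
- **Rack and pot:** they were not approached and looked undisturbed on the way, but I did not measure them at the end.

No check failed. The one disagreement was a constant offset of about 2 mm in x between the scene camera and the arm, which is within the stated calibration.

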